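# Set the portion stop one notch on and feed the cheese up to it

### The arm

A 7-joint arm with a two-finger parallel gripper is mounted at the origin on a cart in front of the work surface, level with it; the furniture and walls round the work are solid. World frame = base frame: x ahead of the robot, y to its left, z up, the work surface at z = 0. Lengths are in m, angles in rad, forces in N, time in s.
With the tool pointing down it reaches from about 0.4 to 0.9 m from the base axis. Payload 5.5 kg.
Tool frame: the origin (TCP) lies midway between the tips of the shut fingers; the grasp point (between the pads) lies 19 mm behind it (manip.grip_depth is the distance from the TCP to the grasp point, in m); z points along the fingers, x is the direction in which the jaws open and shut, and the axes are right-handed (so a half turn about z gives the same grasp; the last joint's range is limited). The gripper opens to 92 mm and grips with 3 to 60 N. Pads are 19 mm wide; open, the fingers measure 130 mm over their backs; the gripper's body (75 mm by 190 mm) begins 47 mm behind the grasp point.
Start: joints at [-0.882, 0.501, -0.427, 1.55, 0.221, 1.138, -0.21], TCP at [0.268, 0.592, 0.227] pointing down, gripper open.
Joint ranges: [-2.88, 2.88], [-0.31, 2.03], [-1.54, 1.56], [0.2, 2.42], [-1.41, 4.55], [0.19, 2.02], [-2.57, 2.57]. Speed limits (rad/s): [2.57, 2.57, 3.14, 3.14, 3.14, 3.14, 3.14].

### API

Orientations are given as a unit quaternion [x, y, z, w].
In Python, from bench import manip, effector, viewer gives the robot as it stands. Calls block until the motion is done:
- manip.move_pose(position, orientation): joint-space move of the TCP to a pose.
- manip.servo_line(position, ori=None, vel=0.15): straight line of the TCP; ori=None keeps the orientation; vel is the mean speed in m/s.
- manip.movej(angles): joint-space move.
- effector.open_jaws() and effector.close(f_grip=None): open the fingers fully, or close them until they stop; f_grip is the grip in N (None keeps the last).
- manip.sleep(seconds).
- manip.solve_ik(position, orientation): joint angles nearest the present ones, or None.
- viewer.get_image(name): name is "side" or "top"; returns the picture (420x560x3 uint8, red, green, blue); there is no depth.
- viewer.get_calibration(name): a dict with "vfov" (degrees; the focal length in pixels is half the picture's height over the tangent of half this angle, whatever the lens; pixels are square), "cx", "cy" (the principal point, pixels), "dist_coeffs" ([k1, k2, p1, p2, k3] as OpenCV has them; the pictures are not rectified), "eye" and "attitude" of the camera in the world. Camera axes: x right, y down, z forward; pixel columns grow to the right and rows downward; lengths in m; the calibration is good to about 2 mm. A picture is of the moment at which its call begins. get_calibration takes no time and is no camera call.
A pose or a line that the arm cannot do raises manip.PlanningError and nothing moves.
- manip.hand_in(): hands the job in, once; it reports no verdict.
Readings, each from a call of its own:
- manip.current_clock(): time.
- manip.current_q(): joint angles.
- manip.current_joint_velocities(): joint speeds.
- manip.current_tau(): joint torques, N m.
- manip.current_tool_pos(): TCP position.
- manip.current_tcp_rot(): TCP orientation.
- manip.current_force(): force on the tool from outside, world axes, zero at the start.
- manip.current_wrist_torque(): the same for the moment, N m.
- manip.current_finger_gap(): finger opening in m.
Only numpy, scipy, OpenCV 4.12 (cv2) and the standard library are available. Lean on these libraries where they do the work, as an engineer would, in place of code of your own. Each camera call takes 0.05 s, during which the arm holds its last target. There are 200 camera calls.

### The job

Set the portioning board for a bigger piece: with a fingertip press the spring plunger at the front of the board down and, while holding it down, push the ear of the portion stop to the left until the plunger springs up in the next notch and locks it (one notch, not two). Then gently push the slab of cheese to the left along the back fence until its end rests against the stop blade. Only press and push: do not lift or squash the cheese, and leave the other cheeses and the tongs where they are.

Things in the scene. Friction and masses are not known exactly. Their poses are not given: they have to be found in the camera images.
- portion_board: Fixed wooden board, 220 deep (x) x 360 wide (y), top at z = 24 (sizes in mm, z above the counter). Origin: centre of its underside; x to its back edge, y to its left, z up. Fence along the back: front face at x = 92, top at z = 67, with a knife slit at y = 22. In front of the cheese lane a notched steel bar (x = -55 to -12, top z = 34) slides in rails and carries the portion stop.
- button_top (a point): Centre of the top of the plunger's round flat steel cap, 38 across, at board x = -82, y = 0. Up: z = 60; it goes 12 straight down to z = 48, against 3 N at first and 6.6 N at the bottom. Its brass tooth sits in a notch of the bar and locks it; 8.5 down or more frees it. Between notches the bar keeps the tooth down; at the next notch it springs up and locks again.
- stop_button (a joint): How far the plunger is pressed, in m: 0 up (locked), 0.012 fully down.
- portion_stop (a joint): How far the stop has slid to the left (board +y), in m: notches at 0 (start), 0.050 (the next one) and 0.100, each with 2 mm play either way. Unlocked, it slides with about 2 N of friction. Bar, ear and stop blade are one part.
- push_ear (a point): Centre of the right-hand face of the ear, an upright steel plate on the bar: 74 long (board x = -105 to -31), 6 thick, from z = 37 to 86. The face looks to board -y. At the start it is 28 to the left of the centre of the plunger's cap, so that a fingertip pressing the cap and moving left meets it and pushes the bar along.
- stop_face (a point): Point on the right-hand face of the stop blade, an upright steel plate across the cheese lane (board x = -34 to 86, z = 38 to 78) on the bar, against which the cheese is to rest. The point is at board x = 56, z = 58 and, at the start, y = 50. Same axes as the board.
- slab_center (a point): Centre of the cheese to be portioned, a plain pale rectangular slab 72 (own x) x 125 (own y) x 48 high, 0.3 to 0.6 kg, flat on the board in front of the fence, long side along it; friction about 0.6. At the start it is 12 to 30 right of the blade, 4 to 9 off the fence and turned at most 0.05 rad.
- cube_on_board: Bystander: a cube of cheese, 48x50x50, on the near right corner of the board. Origin: centre of its underside.
- portion_on_board: Bystander: a cube of cheese, 50x52x54, on the far left corner of the board, 20 or more to the left of where the stop blade ends up. Origin: centre of its underside.
- goat_brick: Bystander: a white goat cheese brick, about 60 each way, on the counter left of the board. Origin: centre of its underside.
- serving_tongs: Bystander: serving tongs 164 long, 18 high, lying on the counter right of the board. Origin: centre of its underside.
- goat_drum_near: Bystander: a white goat cheese drum, 98 across, 67 high, on the counter right of the board. Origin: centre of its underside.

How it is judged:
On the way, in this order (a step that is already met when the one before it is completed fails the run):
1. the plunger is pressed down while the stop is still in its first notch (value of joint stop_button above 0.0085 m and value of joint portion_stop below 0.005 m), for 0.05 s.
2. the stop is locked in the next notch, plunger up (value of joint portion_stop between 0.046 and 0.054 m and value of joint stop_button below 0.003 m), for 0.2 s.
At the end, for the whole second after the job is handed in: Stop locked in the next notch (0.050 m, 4 mm either way; plunger up within 3 mm); slab at rest, flat on the board, parallel to the fence within 0.12 rad, its centre at board x = 36 to 62 mm (56: against the fence), its end within 5 mm of the stop blade (all of step 2 and y of slab_center in the frame of stop_face between -0.0675 and -0.056 m and x of slab_center in the frame of portion_board between 0.036 and 0.062 m and z of slab_center in the frame of portion_board below 0.054 m and angle between the y axis of slab_center and the y axis of portion_board, either way round below 0.12 rad and linear speed of cheese_slab below 0.01 m/s); the robot touches nothing.
It fails at once if the stop is forced along without the plunger held down (value of joint portion_stop between 0.006 and 0.044 m and value of joint stop_button below 0.006 m).
It fails at once if the stop is taken past the next notch (value of joint portion_stop above 0.058 m).
It fails at once if the cheese slab is lifted or tipped (z of slab_center in the frame of portion_board above 0.06 m or angle between slab_center's own z axis and vertical above 0.25 rad).
It fails at once if the cheese slab is squashed (more than 40 N from the fingers) (contact force between the fingers and cheese_slab above 40 N).
It fails at once if one of the other cheeses or the tongs is moved more than 15 mm (distance of any of cube_on_board, portion_on_board, goat_brick, serving_tongs, goat_drum_near from where it was at the start of the episode above 0.015 m).
It also fails if it takes over 48 s, if anything falls off the work surface, if the arm or the gripper's body presses on something with over 40 N, if the wrist force passes 120 N, or if a joint passes its speed limit or range.

## Working session

There is one attempt and no reset: what is moved stays moved. The work goes in short steps, each a Python script; the robot and the scene stay as the last script left them, time stands still between calls to the robot, and variables do not carry over. Pictures are saved under pics/ and viewed, about 8 in all and at most 12, crops included, and the job is handed in when it is done.

```bash
mkdir -p pics; ls; python3 - <<'E'
from bench import manip, effector, viewer
import cv2
for n in("top","side"):
    cv2.imwrite(f"pics/{n}0.png",viewer.get_image(n)[:,:,::-1]); print(viewer.get_calibration(n))
print(manip.current_clock(),manip.current_tool_pos(),manip.current_tcp_rot(),manip.current_finger_gap())
E
```

```text
pics
{'vfov': 45.51613515283259, 'cx': 271.55644070071077, 'cy': 208.79824420300957, 'dist_coeffs': array([-0.02960808,  0.        ,  0.        ,  0.        ,  0.        ]), 'eye': array([ 0.44104438, -0.0257449 ,  1.18032548]), 'attitude': array([ 0.71517995, -0.6976773 ,  0.01691945, -0.03844165])}
{'vfov': 56.14722975913866, 'cx': 288.64941084015476, 'cy': 208.3208699889139, 'dist_coeffs': array([-0.07294844,  0.        ,  0.        ,  0.        ,  0.        ]), 'eye': array([0.54016749, 0.75589849, 0.58943494]), 'attitude': array([-0.00569894,  0.88526689, -0.46503557, -0.00345929])}
0.1 [0.26830313 0.5913751  0.22579542] [ 8.40547088e-01  5.41737828e-01 -7.21033111e-04  4.44851586e-04] 0.09174584345880234
```

View pics/top0.png

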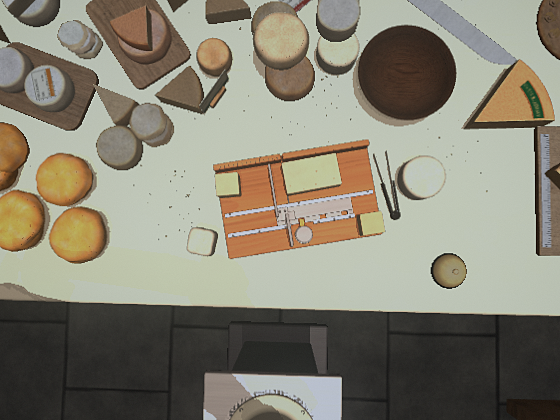

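View pics/side0.png

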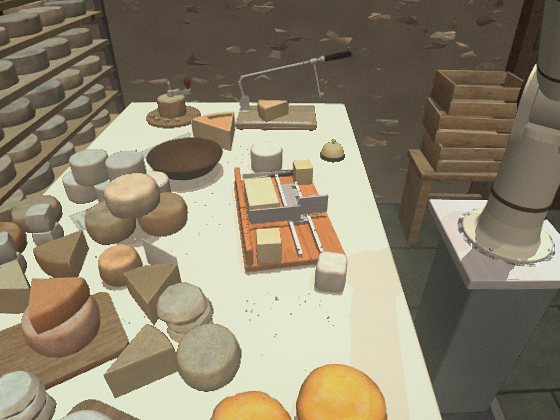

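The top view shows the board at about (215–385, 142–258), the plunger cap at (304,234), the ear just left of it, the slab at (313,173) and the tongs at (390,185). I'll enlarge the board area to measure it.

```bash
cat > h.py <<'E'
import numpy as np, cv2
from scipy.spatial.transform import Rotation as R
from bench import manip, effector, viewer
def cam(n):
    c=viewer.get_calibration(n); f=210/np.tan(np.radians(c["vfov"])/2)
    K=np.array([[f,0,c["cx"]],[0,f,c["cy"]],[0,0,1.]])
    return K,c["dist_coeffs"],R.from_quat(c["attitude"]).as_matrix(),c["eye"]
def ray(n,uv,z):
    K,d,M,e=cam(n)
    p=cv2.undistortPoints(np.array(uv,float).reshape(-1,1,2),K,d)[:,0]
    v=np.c_[p,np.ones(len(p))]@M.T
    return e+v*((z-e[2])/v[:,2])[:,None]
def proj(n,P):
    K,d,M,e=cam(n)
    return cv2.projectPoints(np.array(P,float).reshape(-1,1,3),cv2.Rodrigues(M.T)[0],-M.T@e,K,d)[0][:,0]
def shot(n,f):
    im=viewer.get_image(n)[:,:,::-1].copy(); cv2.imwrite(f,im); return im
E
python3 - <<'E'
from h import *
a=cv2.imread("pics/top0.png")[130:270,200:400]
cv2.imwrite("pics/c1.png",cv2.resize(a,None,fx=4,fy=4,interpolation=cv2.INTER_CUBIC))
E
```

```text
(no output)
```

View pics/c1.png

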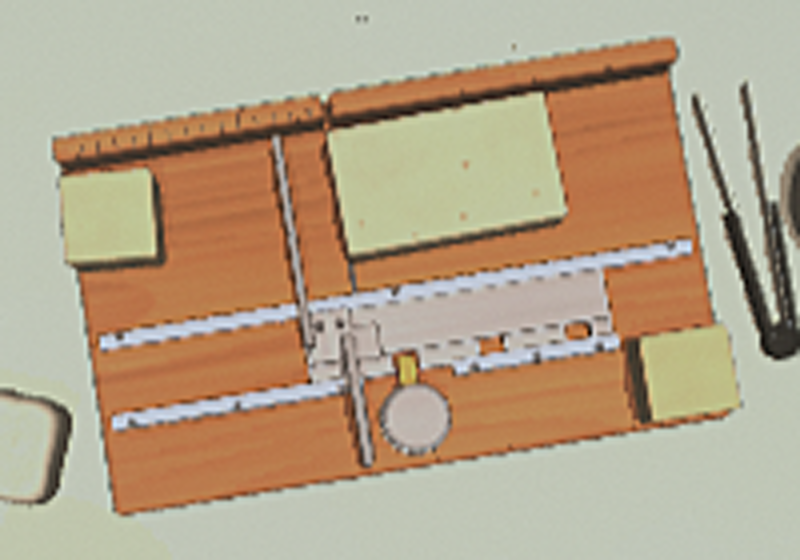

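```bash
cat >> h.py <<'E'
from scipy.optimize import least_squares
def crop2px(c): return (np.array(c,float)+.5)/4-.5+[200,130]
def T(p,b):  # board mm -> world m
    p=np.atleast_2d(np.array(p,float))/1000; c,s=np.cos(p_:=b[2]),np.sin(p_)
    return np.c_[b[0]+c*p[:,0]-s*p[:,1], b[1]+s*p[:,0]+c*p[:,1], p[:,2]]
def Ti(w,b):
    c,s=np.cos(b[2]),np.sin(b[2]); d=np.atleast_2d(w)[:,:2]-b[:2]
    return 1000*np.c_[c*d[:,0]+s*d[:,1],-s*d[:,0]+c*d[:,1]]
E
python3 - <<'E'
from h import *
im=cv2.imread("pics/top0.png")
px=crop2px([(416,417),(117,514),(676,38),(52,138),(346,335),(367,465)])
bp=[(-82,0,60),(-110,180,24),(110,-180,67),(110,180,67),(-31,31,86),(-105,31,86)]
s=least_squares(lambda b:(proj("top",T(bp,b))-px).ravel(),[.45,0,.1],loss="soft_l1",x_scale=[.1,.1,.1])
b=s.x; print(b); print((proj("top",T(bp,b))-px).round(2))
np.save("b.npy",b)
c=Ti(ray("top",crop2px([(328,128),(545,94),(566,215),(350,250)]),.072),b);print(c.round(1),c.mean(0))
# cube, portion tops
print(Ti(ray("top",crop2px([(638,338),(724,325),(738,408),(650,420)]),.074),b).round(0))
print(Ti(ray("top",crop2px([(62,178),(150,168),(158,257),(68,265)]),.078),b).round(0))
print("drum/tongs",ray("top",[(422,177)],.067),ray("top",[(395,215)],.01),"brick",ray("top",[(201,241)],.06))
# side overlay check
si=cv2.imread("pics/side0.png"); q=[(-82,0,60),(-110,180,24),(-110,-180,24),(110,180,67),(110,-180,67),(-105,31,86),(-31,31,86),(86,50,78),(-34,50,78)]
for u in proj("side",T(q,b)): cv2.circle(si,tuple(int(round(v*8)) for v in u),8,(0,0,255),1,cv2.LINE_AA,3)
cv2.imwrite("pics/s1.png",cv2.resize(si[150:290,210:370],None,fx=4,fy=4,interpolation=cv2.INTER_CUBIC))
E
```

```text
[ 0.55351381 -0.04915449  0.17928944]
[[ 0.09  0.57]
 [-0.95  0.74]
 [ 0.84 -1.59]
 [-1.09 -1.63]
 [ 0.33 -0.11]
 [ 0.35  0.87]]
[[ 86.1  23.5]
 [ 86.  -99.1]
 [ 17.  -99.5]
 [ 16.3  22.1]] [ 51.33535669 -38.26521919]
[[ -57. -127.]
 [ -57. -175.]
 [-103. -175.]
 [-102. -126.]]
[[ 81. 174.]
 [ 78. 125.]
 [ 28. 128.]
 [ 32. 178.]]
drum/tongs [[ 0.60702682 -0.32431351  0.067     ]] [[ 0.52476589 -0.27707529  0.01      ]] brick [[0.45230965 0.16610782 0.06      ]]
```

View pics/s1.png

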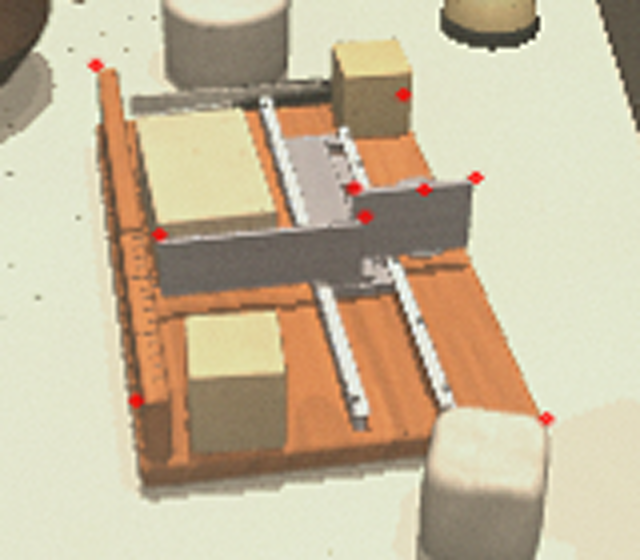

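The side overlay agrees to within a few mm, and the cap, ear and blade points land on their parts. I'll refit with the fence thickness left free, then move above the cap.

```bash
cat >> h.py <<'E'
def ori(yaw): return (R.from_euler("z",yaw)*R.from_euler("x",np.pi)).as_quat()
E
python3 - <<'E'
from h import *
px=crop2px([(416,417),(117,514),(676,38),(52,138),(346,335),(367,465)])
def bp(f): return [(-82,0,60),(-110,180,24),(f,-180,67),(f,180,67),(-31,31,86),(-105,31,86)]
s=least_squares(lambda v:(proj("top",T(bp(v[3]*1000),v[:3]))-px).ravel(),[.55,-.05,.18,.11])
b=s.x[:3]; print(s.x, s.fun.reshape(-1,2).round(2)); np.save("b.npy",b)
p=T([(-82,-2,110)],b)[0]; print(p)
effector.close(5)
for k in (-1,1):
    o=ori(b[2]+k*np.pi/2); q=manip.solve_ik(p,o); print(k,q)
print(manip.current_q())
E
```

```text
[ 0.55477268 -0.04894819  0.18191167  0.10508362] [[ 0.1  -0.01]
 [-0.87  0.37]
 [ 0.97 -0.2 ]
 [-0.94  0.17]
 [ 0.29 -0.65]
 [ 0.4   0.3 ]]
[ 0.47448753 -0.06574982  0.11      ]
-1 [-0.15690029  0.33961264  0.27919789  2.08862149 -0.13805169  0.73032142
 -1.17864853]
1 [ 0.18366877  0.33474948 -0.11878841  2.07727674  0.05824753  0.73259864
  1.78079975]
[-0.88182073  0.50089393 -0.42701707  1.5504022   0.22078456  1.13831226
 -0.21031856]
```

```bash
cat >> h.py <<'E'
def go(p,b,vel=.03): manip.servo_line(T([p],b)[0],vel=vel)
def st(b):
    w=np.array(manip.current_tool_pos()); f=np.array(manip.current_force()); c,s=np.cos(b[2]),np.sin(b[2])
    return np.r_[Ti(w,b)[0],w[2]*1000], np.array([c*f[0]+s*f[1],-s*f[0]+c*f[1],f[2]])
E
python3 - <<'E'
from h import *
b=np.load("b.npy")
manip.move_pose(T([(-82,-2,110)],b)[0],ori(b[2]-np.pi/2))
go((-82,-2,68),b,.06); manip.sleep(.2)
p0,f0=st(b); print(manip.current_clock(),p0.round(1),f0.round(2),manip.current_finger_gap())
z=68
while z>47.5:
    z-=1; go((-82,-2,z),b,.02); p,f=st(b); d=f-f0
    print(z,p.round(1),d.round(2))
    if d[2]>6.2: break
    if d[2]>12: break
print(manip.current_clock())
shot("top","pics/t2.png"); im=shot("side","pics/s2.png")
cv2.imwrite("pics/s2c.png",cv2.resize(im[130:290,210:370],None,fx=3,fy=3))
E
```

```text
5.0667 [-81.6  -2.1  68.4] [-0.13  0.82 -0.53] 0.0002831750408111797
67 [-82.   -2.   67.1] [-0.23 -0.49  1.37]
66 [-82.1  -2.   65.9] [ 0.31 -1.24  0.91]
65 [-82.   -2.   64.9] [ 0.35 -1.2   0.32]
64 [-82.1  -2.   63.9] [-0.04 -0.49  0.83]
63 [-82.1  -2.   62.9] [ 0.4  -1.82  1.15]
62 [-82.1  -2.   61.9] [-0.74  0.36  0.56]
61 [-82.1  -2.   60.9] [ 0.49 -1.12  0.06]
60 [-81.9  -2.   60.1] [-0.44 -0.14  3.27]
59 [-81.9  -2.1  59.1] [-0.24  0.26  3.08]
58 [-81.9  -2.   58. ] [ 0.26 -2.25  3.46]
57 [-81.9  -2.1  57. ] [-0.63 -0.47  4.87]
56 [-81.9  -2.   56. ] [ 0.57 -2.29  4.41]
55 [-81.9  -2.1  55. ] [-0.42 -0.97  4.78]
54 [-81.9  -2.   54. ] [-0.44 -1.33  4.61]
53 [-81.9  -2.   53. ] [ 0.08 -1.07  4.66]
52 [-81.9  -2.1  52. ] [-0.02 -1.18  4.76]
51 [-81.9  -2.   51.1] [ 0.15 -1.06  5.65]
50 [-81.9  -2.   50.1] [-0.66 -1.21  5.82]
49 [-81.9  -2.   49.1] [-0.61 -0.98  6.35]
9.8167
```

View pics/s2c.png

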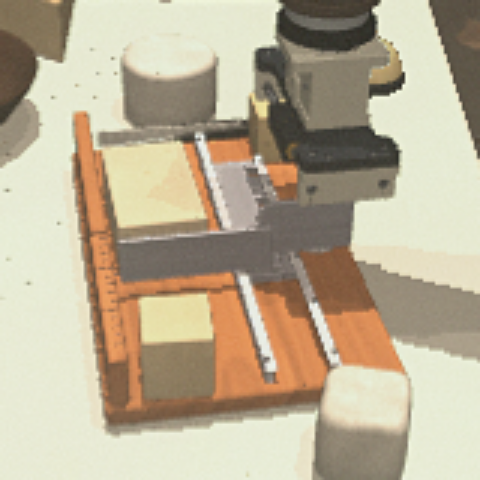

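The side picture shows the shut fingers over the cap behind the ear, with the stop unmoved. The plunger is about 11 mm down with a steady force. Next I'll push the ear.

```bash
python3 - <<'E'
from h import *
b=np.load("b.npy")
F=lambda:np.mean([st(b)[1] for _ in range(4)],0)
y=-2
while y<24:
    y+=1; go((-82,y,49),b,.02); p=st(b)[0]; print(y,p.round(1),F().round(2))
    if np.linalg.norm(F()[:2])>15: print("STOP");break
print(manip.current_clock())
shot("top","pics/t3.png"); im=shot("side","pics/s3.png")
cv2.imwrite("pics/s3c.png",cv2.resize(im[130:290,210:370],None,fx=3,fy=3))
E
```

```text
-1 [-81.9  -1.8  49.2] [-0.74 -1.8   5.1 ]
0 [-81.8  -1.2  49.3] [-0.85 -3.3   6.59]
1 [-81.8  -0.4  49.3] [-0.5  -2.56  5.44]
2 [-81.7   0.5  49.3] [-0.89 -3.44  6.05]
3 [-81.7   1.5  49.3] [-0.09 -3.35  5.53]
4 [-81.7   2.5  49.3] [ 0.07 -4.22  5.66]
5 [-81.7   3.5  49.4] [ 0.34 -3.73  4.99]
6 [-81.6   4.5  49.3] [-0.18 -4.53  5.62]
7 [-81.6   5.5  49.4] [-0.59 -4.38  5.44]
8 [-81.6   6.5  49.4] [-0.2  -3.33  4.79]
9 [-81.6   7.5  49.4] [-1.42 -3.57  6.34]
10 [-81.6   8.5  49.4] [-0.32 -3.86  6.31]
11 [-81.6   9.5  49.4] [ 0.44 -3.12  5.66]
12 [-81.6  10.2  49.4] [-0.52 -3.98  4.4 ]
13 [-81.6  11.1  49.4] [-0.17 -4.31  6.57]
14 [-81.6  12.   49.4] [-0.3  -5.15  4.28]
15 [-81.6  13.   49.4] [-0.16 -4.53  6.17]
16 [-81.6  14.   49.4] [ 0.02 -4.92  5.46]
17 [-81.6  15.   49.4] [-0.55 -4.56  5.73]
18 [-81.6  15.9  49.4] [-0.64 -4.7   5.63]
19 [-81.6  16.9  49.4] [-0.28 -5.12  4.97]
20 [-81.6  17.9  49.4] [-0.49 -5.51  4.96]
21 [-81.6  18.9  49.4] [-0.08 -4.75  5.76]
22 [-81.6  20.   49.4] [-0.54 -5.19  6.62]
23 [-81.7  22.2  49.3] [ 0.56 -1.55  6.04]
24 [-81.7  23.7  49.2] [-0.44 -0.34  4.89]
16.4167
```

View pics/s3c.png

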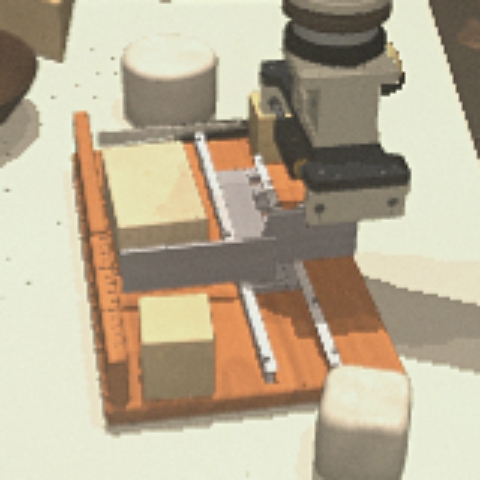

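The blade looks slightly further left, and the side force dropped at the end. I'll measure the stop displacement from the side pictures.

```bash
python3 - <<'E'
from h import *
b=np.load("b.npy")
ims=[cv2.cvtColor(cv2.imread(f"pics/s{k}.png") if k else cv2.imread("pics/side0.png"),cv2.COLOR_BGR2GRAY) for k in (0,2,3)]
print(proj("side",T([(20,50+d,38) for d in (0,5,10,15,20)],b)).round(1).tolist())
print(proj("side",T([(20,50+d,78) for d in (0,5,10,15,20)],b)).round(1).tolist())
for g in ims: print(g[195:236,270].tolist())
def dist(r0,r1): pass
for g0,g1,n in((ims[0],ims[1],"0-2"),(ims[0],ims[2],"0-3")):
    t=g0[204:228,258:290]; r=cv2.matchTemplate(g1[194:245,250:298],t,cv2.TM_CCOEFF_NORMED); _,m,_,l=cv2.minMaxLoc(r); print(n,m,np.array(l)-[8,10])
E
```

```text
[[277.5, 219.7], [277.8, 220.9], [278.2, 222.2], [278.5, 223.4], [278.8, 224.7]]
[[277.4, 205.7], [277.8, 206.9], [278.1, 208.2], [278.4, 209.4], [278.8, 210.6]]
[216, 216, 218, 216, 217, 216, 219, 219, 202, 127, 129, 126, 138, 194, 99, 99, 99, 102, 101, 104, 103, 102, 102, 105, 103, 99, 103, 127, 151, 147, 133, 95, 114, 184, 217, 216, 215, 214, 213, 213, 211]
[210, 215, 213, 214, 216, 222, 224, 225, 207, 128, 131, 127, 141, 200, 101, 102, 102, 101, 106, 103, 108, 104, 102, 105, 102, 100, 108, 132, 154, 154, 136, 100, 116, 190, 223, 220, 217, 218, 219, 220, 219]
[214, 212, 212, 214, 215, 213, 214, 217, 200, 126, 131, 128, 128, 126, 121, 123, 151, 171, 101, 102, 107, 101, 102, 108, 106, 107, 104, 103, 104, 105, 110, 135, 158, 191, 221, 220, 220, 219, 218, 219, 219]
0-2 0.9929196238517761 [0 0]
0-3 0.614177405834198 [6 3]
```

The stop has moved about 15 mm, matching the finger position (24+19−28). I'll lift off the cap, since the bar now keeps the tooth down, and push the ear on.

```bash
python3 - <<'E'
from h import *
b=np.load("b.npy")
F=lambda:np.mean([st(b)[1] for _ in range(4)],0)
go((-82,24,67),b,.04); print(st(b)[0].round(1),F().round(2))
f0=F()
go((-82,50,67),b,.03); print(st(b)[0].round(1),F().round(2))
go((-82,56,67),b,.02); print(st(b)[0].round(1),F().round(2))
y=56
while y<60:
    y+=.5; go((-82,y,67),b,.01); f=F(); print(y,st(b)[0].round(1),f.round(2))
    if f[1]<-8: print("LOCK?"); break
print(manip.current_clock())
shot("top","pics/t4.png"); im=shot("side","pics/s4.png")
cv2.imwrite("pics/s4c.png",cv2.resize(im[130:290,210:370],None,fx=3,fy=3))
g=cv2.cvtColor(im,cv2.COLOR_BGR2GRAY)
print(g[200:245,272].tolist(), proj("side",T([(20,100,78),(20,90,78)],b)).round(1).tolist())
E
```

```text
[-82.   24.2  67.1] [-0.12 -0.03 -0.63]
[-82.   50.6  67. ] [-1.1  -0.04 -0.13]
[-81.9  56.2  67. ] [-1.52 -2.76 -0.32]
56.5 [-81.9  56.4  67.1] [-1.08 -3.01  0.49]
57.0 [-82.   56.8  67. ] [-0.64 -3.79 -0.11]
57.5 [-81.9  57.4  67. ] [-0.99 -3.92 -0.64]
58.0 [-82.   58.1  67. ] [-0.18 -3.96  0.29]
58.5 [-81.9  59.3  67. ] [ 0.08 -1.28  0.11]
59.0 [-81.9  59.7  67. ] [ 1.13 -0.34 -0.69]
59.5 [-82.   59.8  67. ] [ 0.48 -0.64 -0.42]
60.0 [-82.  60.  67.] [-0.04 -0.01  0.43]
20.5833
[210, 217, 217, 181, 126, 127, 127, 126, 124, 123, 121, 124, 120, 122, 120, 116, 122, 119, 112, 79, 140, 184, 100, 105, 102, 102, 103, 122, 201, 223, 219, 216, 218, 220, 218, 217, 220, 222, 221, 222, 221, 225, 223, 203, 126] [[280.9, 218.3], [280.1, 215.7]]
```

View pics/s4c.png

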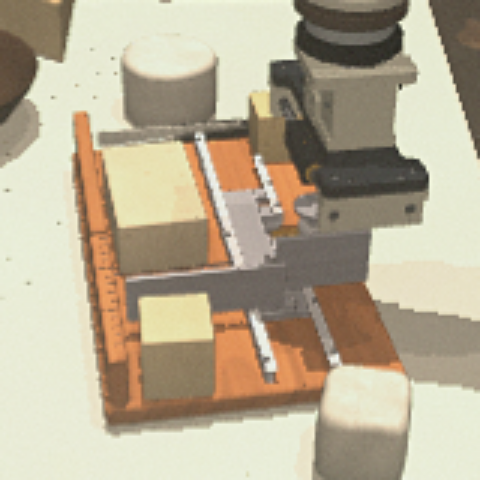

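The blade is about 50 mm further left. I'll back off, check that the cap is up, and go to the slab's right end with the tool turned 90°.

```bash
python3 - <<'E'
from h import *
b=np.load("b.npy")
print(st(b)[0],manip.current_clock())
go((-82,56,67),b,.05); go((-82,56,125),b,.15)
manip.move_pose(T([(51,-135,125)],b)[0],ori(b[2])); print(manip.current_clock(),manip.current_q().round(2))
t=shot("top","pics/t5.png"); s=shot("side","pics/s5.png")
print(proj("side",T([(-82,0,60),(-82,0,49)],b)),proj("top",T([(-82,0,60),(-82,0,49)],b)))
A=cv2.resize(t[130:270,200:400],None,fx=3,fy=3,interpolation=cv2.INTER_CUBIC)
B=cv2.resize(s[150:290,230:330],None,fx=3,fy=3,interpolation=cv2.INTER_CUBIC)
cv2.imwrite("pics/c5.png",np.hstack([cv2.resize(A,(500,420)) if 0 else A[:,:480],B]))
E
```

```text
[-81.92341388  60.01342802  67.01884855] 20.6833
22.9917 [ 0.23  0.58 -0.    1.64  0.    0.93  0.41]
[[315.12713089 196.89039108]
 [314.90939934 200.59382969]] [[303.72747527 233.8628034 ]
 [303.55866212 234.00276091]]
```

View pics/c5.png

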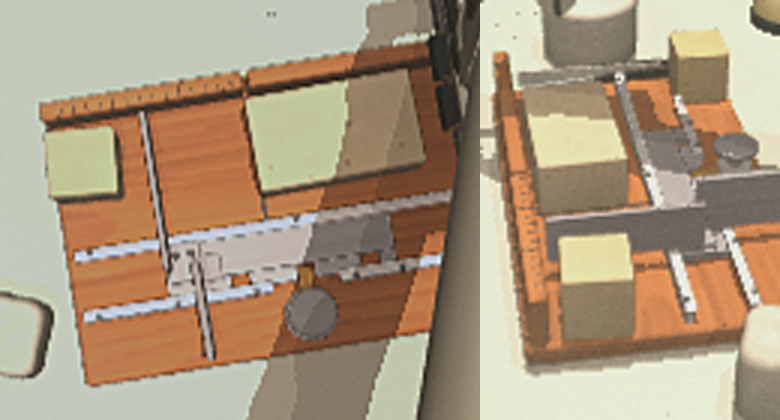

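The cap is clear of the finger, at side pixel (316,199) against an expected 199 if up and 203 if down. The tooth lines up with the middle notch. Next I'll push the slab.

```bash
python3 - <<'E'
from h import *
b=np.load("b.npy")
e=Ti(ray("top",[(195/3+200,243/3+130),(211/3+200,358/3+130)],.086),b); print("ear",e.round(1))
c=Ti(ray("top",crop2px([(328,128),(545,94),(566,215),(350,250)]),.072),b); print(c.round(1)); xc=c[:,0].mean()
F=lambda n=4:np.mean([st(b)[1] for _ in range(n)],0)
go((xc,-128,125),b,.1); go((xc,-128,38),b,.1); manip.sleep(.2); f0=F()
print(xc,f0.round(2),st(b)[0].round(1))
for y in (-116,-112,-108,-104,-100,-90,-75,-60,-45): go((xc,y,38),b,.03); print(y,st(b)[0].round(1),(F()-f0).round(2))
y=-45
while y<-32:
    y+=1; go((xc,y,38),b,.015); f=F()-f0; print(y,st(b)[0].round(1),f.round(2))
    if f[1]<-9: print("CONTACT"); break
print(manip.current_clock())
t=shot("top","pics/t6.png"); s=shot("side","pics/s6.png")
A=cv2.resize(t[130:270,200:400],None,fx=3,fy=3,interpolation=cv2.INTER_CUBIC)
B=cv2.resize(s[150:290,230:330],None,fx=3,fy=3,interpolation=cv2.INTER_CUBIC)
cv2.imwrite("pics/c6.png",np.hstack([A[:,:480],B]))
E
```

```text
ear [[ -19.9   76.8]
 [-104.5   78.2]]
[[ 84.9  23.3]
 [ 84.4 -99.3]
 [ 15.4 -99.5]
 [ 15.1  22. ]]
49.959424184801385 [ 0.9   0.13 -0.01] [  50.5 -128.3   38.8]
-116 [  50.  -115.7   38. ] [-1.1   0.63 -0.41]
-112 [  50.  -111.7   38. ] [-0.45 -0.58 -0.35]
-108 [  49.9 -108.    38.1] [-1.19  0.1   0.33]
-104 [  49.9 -103.6   38. ] [-0.81 -1.37 -0.31]
-100 [ 50.1 -99.3  38. ] [-0.04 -1.07 -0.04]
-90 [ 50.1 -89.   38. ] [-1.29 -0.43 -0.01]
-75 [ 50.  -74.3  38. ] [-0.14  0.16 -0.78]
-60 [ 50.  -59.3  38. ] [-0.26 -0.63 -0.48]
-45 [ 50.  -44.3  38. ] [-1.44 -0.51  0.29]
-44 [ 50.  -43.8  38. ] [-1.05 -0.79  0.17]
-43 [ 49.9 -43.3  38. ] [-0.55 -1.4  -0.3 ]
-42 [ 49.9 -42.3  38. ] [-0.65 -2.35  0.  ]
-41 [ 50.  -40.9  38. ] [ 0.4  -1.47 -1.03]
-40 [ 50.  -39.8  38. ] [-0.44 -1.7  -0.04]
-39 [ 50.  -38.8  38. ] [-0.96 -1.15 -0.41]
-38 [ 50.  -37.8  38. ] [-0.81 -1.15 -0.21]
-37 [ 50.  -36.8  38. ] [ 0.03 -1.6   0.69]
-36 [ 50. -36.  38.] [-1.09 -2.51 -0.08]
-35 [ 49.9 -35.2  38. ] [-0.95 -3.63 -0.69]
-34 [ 50.  -33.9  38. ] [-1.33 -2.15 -1.27]
-33 [ 50. -33.  38.] [-1.08 -2.36 -1.54]
-32 [ 50.1 -32.9  38.1] [-0.71 -5.21 -1.76]
31.925
```

View pics/c6.png

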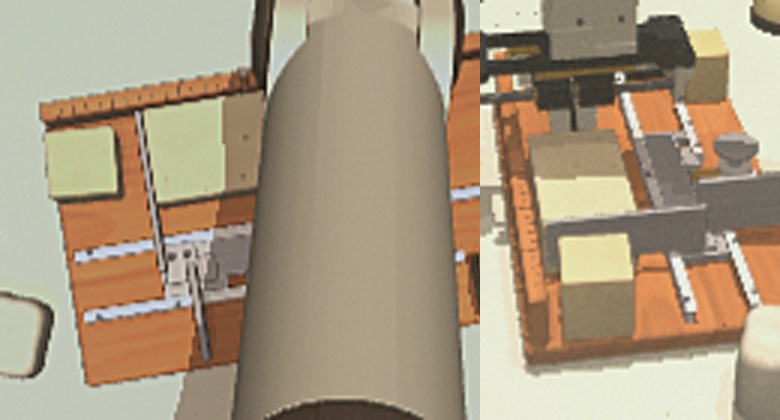

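The slab end now meets the blade. The last step stalled at −32.9 with about 5 N, so the stop is taking the load in its notch. I'll retreat and check.

```bash
python3 - <<'E'
from h import *
b=np.load("b.npy")
go((50,-60,38),b,.06); go((50,-60,140),b,.15)
manip.move_pose(T([(60,-230,230)],b)[0],ori(b[2])); print(manip.current_clock())
t=shot("top","pics/t7.png"); s=shot("side","pics/s7.png")
A=cv2.resize(t[130:270,200:400],None,fx=4,fy=4,interpolation=cv2.INTER_CUBIC)
cv2.imwrite("pics/t7c.png",A)
m=cv2.matchTemplate(s[185:215,295:340],cv2.imread("pics/s5.png")[192:206,306:326],cv2.TM_CCOEFF_NORMED); print(cv2.minMaxLoc(m)," expect",(11,7))
E
```

```text
34.2667
(-0.25656330585479736, 0.5856278538703918, (0, 16), (7, 0))  expect (11, 7)
```

View pics/t7c.png

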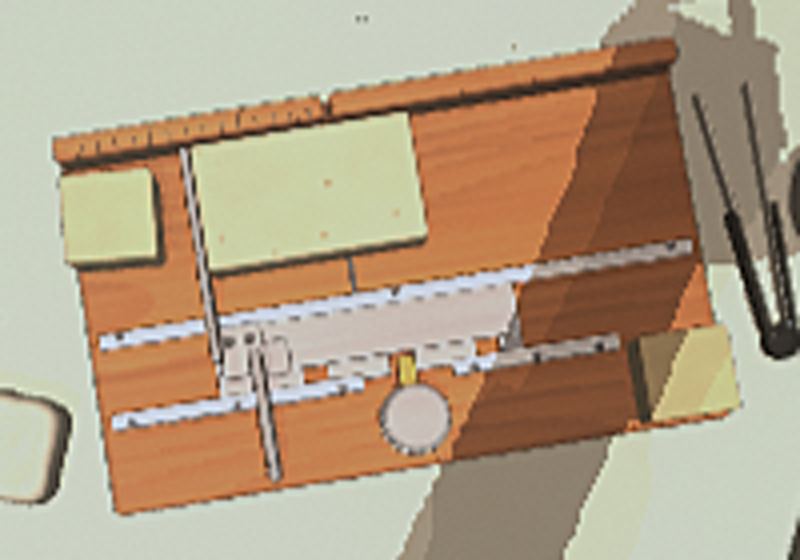

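The slab sits against the blade, and the cube and tongs have not shifted. The bar end moved about 92 crop px, or ~52–53 mm, so I need a more exact stop position and the cap height before handing in.

```bash
python3 - <<'E'
from h import *
b=np.load("b.npy")
# bar/ear shift by registration on upscaled gray
up=lambda f:cv2.resize(cv2.cvtColor(cv2.imread(f),cv2.COLOR_BGR2GRAY),None,fx=8,fy=8,interpolation=cv2.INTER_CUBIC)
g0,g5,g7=[up(f"pics/{f}.png") for f in("top0","t5","t7")]
def sh(c,z,w,h,A,B,d0,d1):
    # c: board point in A (mm); search in B round predicted shift
    u=proj("top",T([c],b))[0]; x,y=(u*8).astype(int); t=A[y-h:y+h,x-w:x+w]
    v=proj("top",T([(c[0],c[1]+d1-d0,c[2])],b))[0]; X,Y=(v*8).astype(int); m=24
    r=cv2.matchTemplate(B[Y-h-m:Y+h+m,X-w-m:X+w+m],t,cv2.TM_CCOEFF_NORMED); _,s,_,l=cv2.minMaxLoc(r)
    q=np.array([[x,y],[X+l[0]-m,Y+l[1]-m]])/8.; P=Ti(ray("top",q,z),b); return s.__round__(2),(P[1]-P[0]).round(1)
for c in[(-90,31,86),(-45,31,86)]:
    print("ear 0-5",sh(c,.086,40,60,g0,g5,0,50),"0-7",sh(c,.086,40,60,g0,g7,0,50),"5-7",sh((c[0],81,86),.086,40,60,g5,g7,0,0))
print("carriage plate 0-7",sh((-35,40,40),.04,60,60,g0,g7,0,50),"blade",sh((30,52,78),.078,40,60,g0,g7,0,50))
c=Ti(ray("top",crop2px([(193,147),(407,113),(427,235),(212,270-7)]),.072),b); print("slab",c.round(1),c.mean(0).round(1))
print("blade top right face",Ti(ray("top",crop2px([(189,150),(220,340)]),.078),b).round(1))
s=[cv2.resize(cv2.imread(f"pics/{f}.png")[180:215,290:340],None,fx=8,fy=8,interpolation=cv2.INTER_CUBIC) for f in("s5","s7")]
for k in s:
  for p,col in zip(proj("side",T([(-82,0,60),(-82,0,50)],b)),((0,255,0),(0,0,255))):
    cv2.circle(k,tuple(((p-[290,180]+.5)*8).astype(int)),4,col,-1)
cv2.imwrite("pics/cap.png",np.hstack(s))
E
```

```text
ear 0-5 (0.73, array([-0.6, 48.7])) 0-7 (0.75, array([ 6.8, 51.7])) 5-7 (0.89, array([6.8, 3.1]))
ear 0-5 (0.49, array([ 0.5, 48.4])) 0-7 (0.55, array([-0.8, 51.1])) 5-7 (0.77, array([-1.5,  2.7]))
carriage plate 0-7 (0.68, array([-0.5, 53.2])) blade (0.52, array([ 4.8, 45.9]))
slab [[ 86.4  99.7]
 [ 86.2 -21.6]
 [ 16.6 -21.6]
 [ 20.1  99.1]] [52.3 38.9]
blade top right face [[ 84.  101.8]
 [-23.5 100.9]]
```

View pics/cap.png

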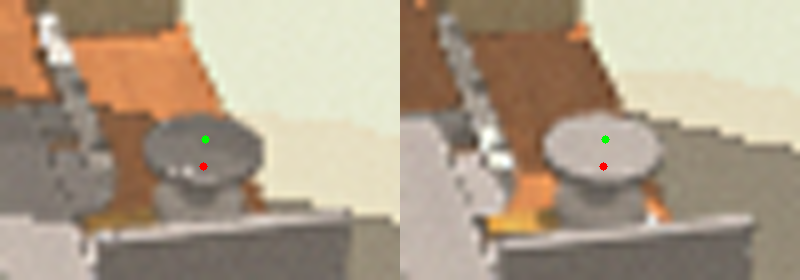

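```bash
python3 - <<'E'
from h import *
b=np.load("b.npy")
f=lambda P:((proj("side",T(P,b))-[290,180]+.5)*8).round(1).tolist()
print("ear near corner, d=50/52",f([(-105,78,86),(-105,80,86)]),"ear far face",f([(-105,84,86),(-31,84,86)]),"observed ~ (353,218),(100,245)")
print("cap rim extremes up",f([(-101,0,60),(-63,0,60),(-82,-19,60),(-82,19,60)]),"8.5 down",f([(-82,-19,51.5),(-82,19,51.5)]),"observed rows 113..182, centre 148")
E
```

```text
ear near corner, d=50/52 [[350.0, 202.3], [351.8, 206.2]] ear far face [[355.6, 214.0], [101.1, 237.4]] observed ~ (353,218),(100,245)
cap rim extremes up [[264.6, 133.9], [145.1, 144.4], [191.2, 106.7], [219.3, 172.6]] 8.5 down [[190.0, 129.4], [217.8, 195.7]] observed rows 113..182, centre 148
```

With the ear's own image bias of about 6 rows, the cap rim (rows 113–182) matches "up" (107–173) and not "down" (129–196). I'm handing in.

```bash
python3 -c "
from bench import manip
print(manip.current_clock()); manip.hand_in()"
```

```text
34.3667
the job is handed in; nothing more can be done
```

The job was handed in at 34.4 s of the 48 s allowed; no verdict is reported.

**What I did:** I pressed the plunger about 11 mm down with the shut fingertips and pushed the ear about 15 mm left while holding it down. I then lifted off the cap, because the bar was holding the tooth down, and pushed the ear on to the second notch. After that I pushed the slab along to the blade with a side force of about 5 N and moved the arm clear.

**Last checks:**
- **Stop:** at about 51–52 mm from the ear. The rough carriage-plate and blade matches gave 53 and 46 mm, but they were low quality and I did not rely on them.
- **Lock:** I did not test it by pushing harder.
- **Plunger:** the cap rim fits "up" once a calibration bias of about 1 px, seen on the nearby ear, is taken off. Without that correction the cap would read roughly 4 mm low. An automatic template check of the cap failed because the lighting had changed.
- **Slab:** centre at about board (52, 39) mm, roughly parallel to the fence, with its end within about 2 mm of the blade.
- **Bystanders:** the two cheeses on the board, the goat brick and the tongs showed no visible shift in the last top view. The drum was only partly in that view, so I did not check it closely.

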